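# Rack the G-clamps by size

## Task

Put the four blue G-clamps away on the pine clamp board, one flat in each bay, in order of size: the smallest in the bay next to the green cup, rising to the largest in the bay next to the glass jar. Centre each clamp's frame on its bay with its spine running along the bay's dark line (either way round), set it down rather than drop it, and leave the cup and the jar where they stand.

Things in the scene. Friction and masses are not known exactly. Their poses are not given: they have to be found in the camera images.
- clamp_76: Smallest of 4 loose blue G-clamps, lying flat. Frame 76 mm long (x), 50 wide (y), 16 thick. Origin: underside, centre of that rectangle. Spine, 14 wide, along x, centreline at y = -18 mm: pinch it across y at x = 0, clear on both sides. Open side +y; end jaws 14 mm. Steel screw and 37 mm cross bar stick out 39 mm past the -x end (not part of the frame). 160 g or so.
- clamp_96: Second smallest of 4 loose blue G-clamps, lying flat. Frame 96 mm long (x), 55 wide (y), 16 thick. Origin: underside, centre of that rectangle. Spine, 14 wide, along x, centreline at y = -20.5 mm: pinch it across y at x = 0, clear on both sides. Open side +y; end jaws 14 mm. Steel screw and 37 mm cross bar stick out 41 mm past the -x end (not part of the frame). 210 g or so.
- clamp_116: Second largest of 4 loose blue G-clamps, lying flat. Frame 116 mm long (x), 60 wide (y), 16 thick. Origin: underside, centre of that rectangle. Spine, 14 wide, along x, centreline at y = -23 mm: pinch it across y at x = 0, clear on both sides. Open side +y; end jaws 14 mm. Steel screw and 37 mm cross bar stick out 44 mm past the -x end (not part of the frame). 270 g or so.
- clamp_136: Largest of 4 loose blue G-clamps, lying flat. Frame 136 mm long (x), 65 wide (y), 16 thick. Origin: underside, centre of that rectangle. Spine, 14 wide, along x, centreline at y = -25.5 mm: pinch it across y at x = 0, clear on both sides. Open side +y; end jaws 14 mm. Steel screw and 37 mm cross bar stick out 47 mm past the -x end (not part of the frame). 340 g or so.
- bay_a: One of four alike fixed bays: a flat pale pine slat 150 mm long (its x) by 80 mm wide (its y) with a thin dark centre line along x; its top lies 18 mm above the table. The four lie side by side on a green board, 95 mm apart along y; which letter lies where changes. Origin: centre of its top face.
- bay_b: One of four alike fixed bays: a flat pale pine slat 150 mm long (its x) by 80 mm wide (its y) with a thin dark centre line along x; its top lies 18 mm above the table. The four lie side by side on a green board, 95 mm apart along y; which letter lies where changes. Origin: centre of its top face.
- bay_c: One of four alike fixed bays: a flat pale pine slat 150 mm long (its x) by 80 mm wide (its y) with a thin dark centre line along x; its top lies 18 mm above the table. The four lie side by side on a green board, 95 mm apart along y; which letter lies where changes. Origin: centre of its top face.
- bay_d: One of four alike fixed bays: a flat pale pine slat 150 mm long (its x) by 80 mm wide (its y) with a thin dark centre line along x; its top lies 18 mm above the table. The four lie side by side on a green board, 95 mm apart along y; which letter lies where changes. Origin: centre of its top face.
- cup: Open green silicone cup, 72 mm across the rim, 58 mm tall, loose, standing on the table at one end of the row of bays, 115 mm from the centre of the nearest bay, in line with the row. Origin: centre of its underside.
- jar: Clear glass jar with a steel lid, 68 mm across, 62 mm tall, loose, standing on the table at the other end of the row, 115 mm from the centre of the nearest bay. Origin: centre of its underside.

How it is judged:
By the outcome, as a careful person would: the job done as asked, in the order asked, and still so for the second after the job is handed in, with the robot touching nothing.
It also fails if it takes over 102 s, if anything falls off the work surface, if the arm or the gripper's body presses on something with over 40 N, if the wrist force passes 120 N, or if a joint passes its speed limit or range.

## Robot

A 6-joint arm with a two-finger parallel gripper is mounted at the origin on the work surface. World frame = base frame: x ahead of the robot, y to its left, z up, the work surface at z = 0. Lengths are in m, angles in rad, forces in N, time in s.
With the tool pointing down it reaches from about 0.25 to 0.775 m from the base axis. Payload 4 kg.
Tool frame: the origin (TCP) lies at the very end of the fingers, on their centre line; the grasp point (between the pads) lies 19 mm behind it; z points along the fingers, y is the line along which they close (so a half turn about z gives the same grasp; the last joint's range is limited). The gripper opens to 85 mm and grips with 20 to 120 N. Pads are 22 mm wide; open, the fingers measure 114 mm over their backs; the gripper's body (76 mm by 85 mm) begins 54 mm behind the grasp point. The pads swing forward as they close: fully open they stand 13 mm farther back than shut.
Start: joints at [0.998, 0.087, 1.371, -0, 1.684, -0.103], TCP at [0.249, 0.49, 0.231] pointing down, gripper open.
Joint ranges: [-3.1, 3.1], [-0.76, 2.03], [0.27, 2.55], [-1.08, 4.22], [0.17, 2.65], [-2.57, 2.57]. Speed limits (rad/s): [2.79, 2.79, 3.14, 3.14, 3.14, 3.14].

## Interface

Orientations are given as a unit quaternion [w, x, y, z].
In Python, from cell import bot, status, eyes gives the robot as it stands. Calls block until the motion is done:
- bot.move_pose(position, orientation): joint-space move of the TCP to a pose.
- bot.move_linear(position, orientation=None, max_speed=0.15, until_force=None): straight line of the TCP; orientation=None keeps the orientation; max_speed is the mean speed in m/s. With until_force (N) it stops when the force on the tool has changed by that much, and returns True; else False.
- bot.goto_joints(angles): joint-space move.
- bot.gripper_to(opening, squeeze=None): finger opening in m; squeeze is the grip in N (None keeps the last); returns when the fingers have stopped.
- bot.dwell(seconds).
- bot.inverse_kinematics(position, orientation): joint angles nearest the present ones, or None.
- status.observe(): the state.
- eyes.capture(name): name is "scene" or "top"; returns a dict with "frame" (480x640x3 uint8, blue, green, red), "z_map" (480x640 float32, m along the optical axis (not along the pixel's ray), 0 where there is no reading), "mtx" (3x3 intrinsics, pixels), "D" ([k1, k2, p1, p2, k3] as OpenCV has them; the pictures are not rectified), "rvec" (rotation vector, rad) and "tvec" (3), from world to camera coordinates, as OpenCV has them. Camera axes: x right, y down, z forward; pixel columns grow to the right and rows downward; lengths in m; the calibration is good to about 2 mm. A picture is of the moment at which its call begins.
A pose or a line that the arm cannot do raises bot.PlanningError and nothing moves.
- bot.job_done(): hands the job in; it is judged then, once.
The state is a dict: "time_s": time; "qpos": joint angles; "qvel": joint speeds; "tau": joint torques, N m; "tcp_pos": TCP position; "tcp_rot": TCP orientation; "contact_force": force on the tool from outside, world axes, zero at the start; "ft_torque": the same for the moment, N m; "width": finger opening in m; "finger_force": force on a finger pad.
Only numpy, scipy, OpenCV 4.12 (cv2) and the standard library are available. Lean on these libraries where they do the work, as an engineer would, in place of code of your own. Each camera call takes 0.05 s, during which the arm holds its last target. There are 200 camera calls.

## Working session

There is one attempt and no reset: what is moved stays moved. The work goes in short steps, each a Python script; the robot and the scene stay as the last script left them, time stands still between calls to the robot, and variables do not carry over. Pictures are saved under pics/ and viewed, at most 14 in all, crops included, and the job is handed in when it is done.

```bash
mkdir -p pics; ls; python3 - <<'E'
from cell import bot,status,eyes
import cv2,pickle
for n in("scene","top"):
    c=eyes.capture(n);pickle.dump(c,open(f"{n}0.pkl","wb"));cv2.imwrite(f"pics/{n}0.png",c["frame"])
    R=cv2.Rodrigues(c["rvec"])[0];print(n,c["mtx"].tolist(),c["D"],(-R.T@c["tvec"].ravel()),R[2],(c["z_map"]>0).mean())
print(status.observe())
E
```

```text
pics
scene [[554.7756643032874, 0.0, 313.04342754888046], [0.0, 554.7756643032874, 239.60558483457382], [0.0, 0.0, 1.0]] [-0.15330721  0.          0.          0.          0.        ] [ 1.23315548 -0.14082114  0.5421692 ] [-0.79786433  0.18017452 -0.57528224] 0.9960579427083334
top [[445.2781380196786, 0.0, 311.2345080457286], [0.0, 445.2781380196786, 239.94967258601008], [0.0, 0.0, 1.0]] [-0.07634889  0.          0.          0.          0.        ] [ 0.4749228  -0.00956447  0.83675086] [ 0.11335296 -0.00289379 -0.99355057] 0.9959114583333334
{'time_s': 0.1, 'qpos': array([ 9.97905327e-01,  8.78923365e-02,  1.37211749e+00,  2.95089489e-05,
        1.68357048e+00, -1.03102863e-01]), 'qvel': array([ 0.00030797, -0.00149559, -0.0042851 , -0.00054404, -0.00112057,
        0.00179882]), 'tau': array([ 3.17597296e-03, -3.53008318e+01, -3.14222538e+01, -1.21404705e-04,
        7.91377301e-03,  1.85204948e-05]), 'tcp_pos': array([0.24874079, 0.49004516, 0.23024272]), 'tcp_rot': array([-3.43384285e-04,  2.32738249e-01,  9.72538904e-01, -9.32736185e-04]), 'contact_force': array([-0.36807734, -0.08460673, -0.52383623]), 'ft_torque': array([-0.04754169, -0.03875754, -0.00122859]), 'finger_force': 0.0, 'width': 0.08523377799220219}
```

View pics/scene0.png

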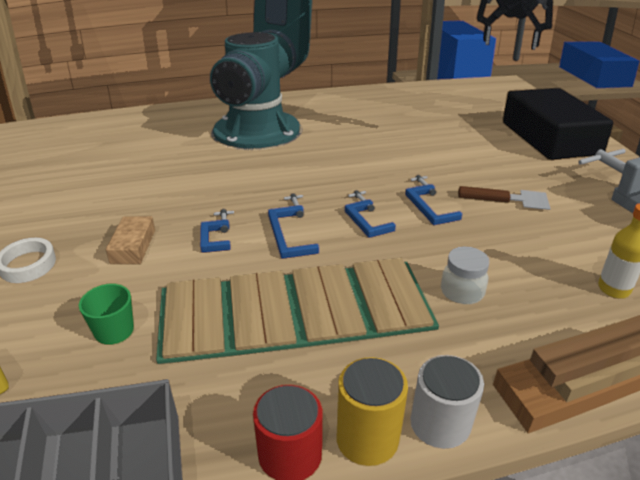

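View pics/top0.png

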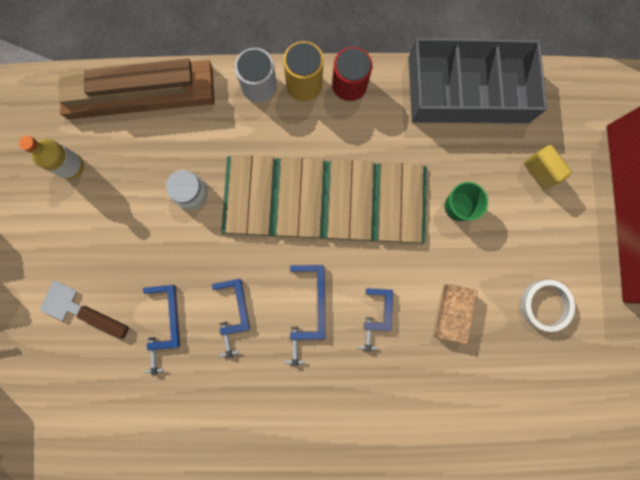

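The top view shows the board's slats at about (248–400, 155–240), with the jar at (186,188) on the left and the cup at (467,202) on the right. The four clamps lie at about (165,318), (233,308), (310,303) and (380,310), with their screws pointing down the image, towards the robot. I'll measure them from both views next.

```bash
cat > vis.py <<'E'
import cv2,numpy as np
def ray(c,px):
    u=cv2.undistortPoints(np.float64(px).reshape(-1,1,2),c["mtx"],c["D"]).reshape(-1,2)
    R=cv2.Rodrigues(c["rvec"])[0];d=np.c_[u,np.ones(len(u))]@R
    return -R.T@np.ravel(c["tvec"]),d
def dep(c,px):
    px=np.asarray(px);o,d=ray(c,px);z=c["z_map"][px[:,1].astype(int),px[:,0].astype(int)];return o+d*z[:,None]
def plane(c,px,z):
    o,d=ray(c,px);return o+d*((z-o[2])/d[:,2])[:,None]
def tri(c1,p1,c2,p2):
    out=[]
    o1,D1=ray(c1,p1);o2,D2=ray(c2,p2)
    for a,b in zip(D1,D2):
        s=np.linalg.lstsq(np.c_[a,-b],o2-o1,rcond=None)[0];A=o1+s[0]*a;B=o2+s[1]*b
        out.append([*((A+B)/2),np.linalg.norm(A-B)])
    return np.array(out)
def clamps(c,xmax=.50):
    h=cv2.cvtColor(c["frame"],cv2.COLOR_BGR2HSV);m=cv2.inRange(h,(100,120,50),(125,255,255))
    n,l,s,_=cv2.connectedComponentsWithStats(m);r=[]
    for i in range(1,n):
        if s[i,4]<150: continue
        v,u=np.where(l==i);px=np.c_[u,v];p=dep(c,px)
        if abs(np.median(p[:,2])-.016)>.025: continue
        r.append((px,p))
    return r
E
python3 - <<'E'
from vis import *
import pickle
np.set_printoptions(precision=4,suppress=True)
T=pickle.load(open("top0.pkl","rb"));S=pickle.load(open("scene0.pkl","rb"))
for n,c in(("top",T),("scene",S)):
    for px,p in clamps(c):
        q=plane(c,px,.016)
        print(n,len(px),px.mean(0),"z pct",np.percentile(p[:,2],[5,50,95]))
        for w in(q,p[p[:,2]>.010]):
            print("   ",cv2.minAreaRect(np.float32(w[:,:2]*1000)))
for k,p in dict(cup=(467,202),jar=(186,188),slats=(288,196),slat0=(238,196),slat3=(412,200)).items(): print(k,dep(T,[p]))
# enlarged crops
cv2.imwrite("pics/topc.png",cv2.resize(T["frame"][140:390,130:450],None,fx=2.4,fy=2.4,interpolation=2))
cv2.imwrite("pics/scc.png",cv2.resize(S["frame"][170:370,150:470],None,fx=2.5,fy=2.5,interpolation=2))
E
```

```text
top 175 [231.4971 286.28  ] z pct [0.0148 0.0169 0.0192]
    ((486.53631591796875, 138.69554138183594), (54.82701110839844, 31.249597549438477), 64.33290100097656)
    ((486.6258239746094, 138.8460693359375), (55.430870056152344, 31.105501174926758), 64.68171691894531)
top 567 [166.4691 320.1958] z pct [0.0141 0.0165 0.019 ]
    ((428.3558349609375, 265.7769775390625), (112.15809631347656, 56.715309143066406), 5.338878154754639)
    ((438.5538330078125, 141.4563446044922), (112.42630767822266, 307.0187683105469), 4.7393999099731445)
scene 657 [429.1766 205.449 ] z pct [0.0043 0.0128 0.0162]
    ((441.0279541015625, 261.9505615234375), (126.17221069335938, 63.747859954833984), 4.941492557525635)
    ((814.6668701171875, 98.05241394042969), (100.3072509765625, 958.4945678710938), 66.25655364990234)
scene 624 [366.5321 219.4712] z pct [0.0044 0.0134 0.0163]
    ((459.22802734375, 133.5752716064453), (107.10496520996094, 56.96521759033203), 10.461559295654297)
    ((824.270263671875, 26.01708984375), (85.6901626586914, 879.0593872070312), 73.37053680419922)
scene 824 [288.3762 233.4175] z pct [0.0044 0.0142 0.0166]
    ((466.05084228515625, -4.363616943359375), (62.373008728027344, 147.839599609375), 89.97879791259766)
    ((813.279541015625, -48.76263427734375), (75.02883911132812, 856.4187622070312), 82.64025115966797)
scene 538 [212.5465 236.3885] z pct [0.0043 0.0142 0.0168]
    ((451.4501953125, -133.44065856933594), (46.427947998046875, 88.82925415039062), 86.47746276855469)
    ((819.0864868164062, -148.3232421875), (47.033199310302734, 826.937744140625), 87.78270721435547)
cup [[ 0.6398 -0.3112  0.0064]]
jar [[0.6585 0.2104 0.0642]]
slats [[0.6513 0.0306 0.0194]]
slat0 [[0.6524 0.1243 0.0196]]
slat3 [[ 0.642  -0.2022  0.0176]]
```

View pics/topc.png

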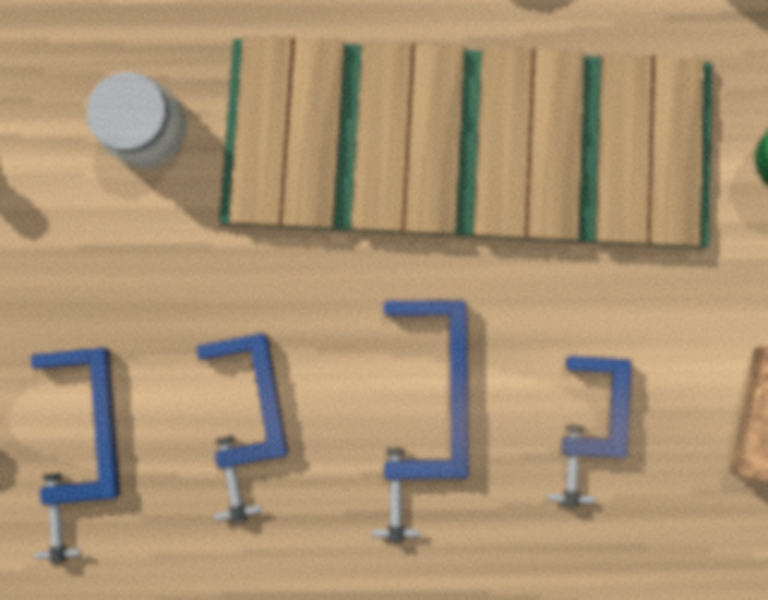

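View pics/scc.png

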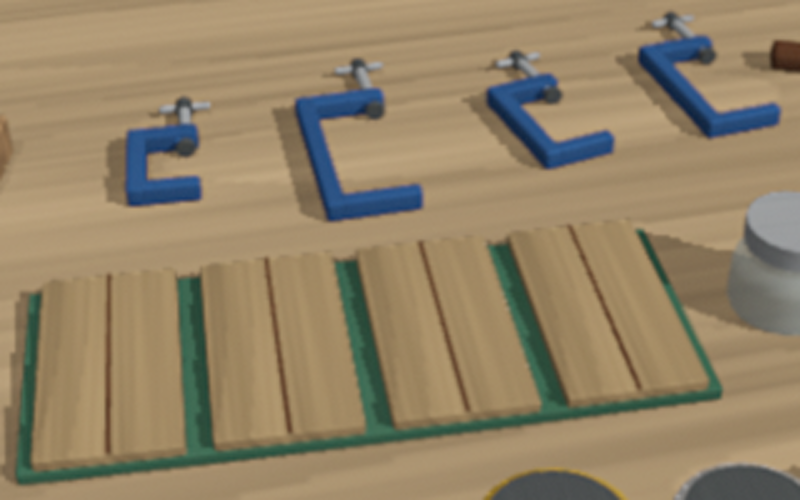

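The crops show that the bays each have a dark line, e.g. at top crop (293,40)–(282,224) and (655,55)–(651,243). From jar to cup the clamps are 116, 96, 136 and 76, all with the open side to the left (+y) and the screw towards the robot. Next I'll triangulate hand-read corners and line ends.

```bash
cat >> vis.py <<'E'
SZ={"76":(76,50),"96":(96,55),"116":(116,60),"136":(136,65)}
def frames(c,z=.016,dep_ok=True,box=None):
    h=cv2.cvtColor(c["frame"],cv2.COLOR_BGR2HSV);m=cv2.inRange(h,(100,70,40),(130,255,255))
    m=cv2.morphologyEx(m,cv2.MORPH_CLOSE,np.ones((3,3)))
    n,l,s,_=cv2.connectedComponentsWithStats(m);r=[]
    for i in range(1,n):
        if s[i,4]<200: continue
        v,u=np.where(l==i);px=np.c_[u,v];p=dep(c,px)
        if abs(np.median(p[:,2])-z)>.03: continue
        k=np.abs(p[:,2]-z)<.007; q=plane(c,px[k],z)
        (x,y),(w,hh),a=cv2.minAreaRect(np.float32(q[:,:2]*1000))
        if w<hh: w,hh,a=hh,w,a-90
        r.append((x,y,w,hh,(a+90)%180-90,len(px),np.median(p[:,2])*1000))
    return r
E
python3 - <<'E'
from vis import *
import pickle
np.set_printoptions(precision=4,suppress=True)
T=pickle.load(open("top0.pkl","rb"));S=pickle.load(open("scene0.pkl","rb"))
t=lambda a:np.array(a)/2.4+(130,140)-.3
s=lambda a:np.array(a)/2.5+(150,170)-.3
# far spine corner, near spine corner: 116,96,136,76
a=[(107,349),(118,497),(265,334),(287,455),(466,301),(468,476),(630,360),(627,458)]
b=[(712,131),(641,48),(549,160),(488,88),(331,212),(297,101),(129,198),(128,133)]
r=tri(T,t(a),S,s(b));print(r);print("len",np.linalg.norm(r[::2,:2]-r[1::2,:2],axis=1))
# bay lines far, near (jar->cup)
a=[(293,40),(282,224),(413,43),(405,229),(534,48),(527,234),(655,55),(651,243)]
b=[(639,388),(571,226),(467,410),(421,241),(291,432),(267,258),(108,455),(110,275)]
r=tri(T,t(a),S,s(b));print(r);print("bay c",(r[::2]+r[1::2])/2, "ang",np.degrees(np.arctan2(*(r[::2]-r[1::2])[:,[1,0]].T)))
for f in frames(T): print(np.round(f,1))
E
```

```text
[[ 0.4877  0.2464  0.0062  0.0028]
 [ 0.3747  0.2348  0.0118  0.0037]
 [ 0.4983  0.122   0.0085  0.0022]
 [ 0.406   0.1044  0.0132  0.0029]
 [ 0.5223 -0.0333  0.0089  0.0034]
 [ 0.3888 -0.0333  0.012   0.0026]
 [ 0.4751 -0.1599  0.0082  0.0027]
 [ 0.4005 -0.1554  0.011   0.0021]]
len [0.1136 0.0939 0.1335 0.0748]
[[ 0.7298  0.0999  0.0167  0.0009]
 [ 0.583   0.1084  0.0171  0.0031]
 [ 0.7255  0.0045  0.0185  0.0004]
 [ 0.5778  0.0132  0.0188  0.0032]
 [ 0.7205 -0.09    0.019   0.0022]
 [ 0.5728 -0.0812  0.0191  0.0025]
 [ 0.7146 -0.1857  0.0177  0.0029]
 [ 0.565  -0.1766  0.0174  0.0039]]
bay c [[ 0.6564  0.1042  0.0169  0.002 ]
 [ 0.6517  0.0088  0.0186  0.0018]
 [ 0.6466 -0.0856  0.019   0.0023]
 [ 0.6398 -0.1811  0.0175  0.0034]] ang [-3.3434 -3.36   -3.4276 -3.4488]
[454.   -3.7 132.8  60.   -0.4 696.   17. ]
[447.2 137.1  94.   52.4  10.1 572.   16.9]
[428.7 265.7 113.9  58.8   4.4 731.   16.4]
[ 454.2 -134.7   46.5   44.1   84.9  234.    17. ]
```

Bay lines come out at z 17–19 mm, about 95 mm apart, and at about −3.4°. The clamp lengths are 75, 94, 114 and 134 mm and their tops are at 16–17 mm, all matching the text. I'll do the smallest clamp first.

```bash
cat > act.py <<'E'
from cell import bot,status,eyes
import numpy as np,pickle
from vis import *
YS={"76":.018,"96":.0205,"116":.023,"136":.0255}
A=np.radians(-3.4)
BAY={"136":(.6564,.1042),"116":(.6511,.0092),"96":(.6457,-.0857),"76":(.6401,-.1808)}
R2=lambda a:np.array([[np.cos(a),-np.sin(a)],[np.sin(a),np.cos(a)]])
quat=lambda a:[0,np.cos((np.pi+a)/2),np.sin((np.pi+a)/2),0]
def poses(T):
    a={"116":[(107,349),(118,497)],"96":[(265,334),(287,455)],"136":[(466,301),(468,476)],"76":[(630,360),(627,458)]}
    P={}
    for k,v in a.items():
        f,n=plane(T,np.array(v)/2.4+(130,140)-.3,.016)[:,:2]
        d=f-n;th=np.arctan2(d[1],d[0]);P[k]=((f+n)/2+R2(th)@[0,SZ[k][1]/2000],th)
    return P
def say(m): s=status.observe();print(m,"t%.1f"%s["time_s"],s["tcp_pos"].round(4),"w%.4f"%s["width"],"F",s["contact_force"].round(1),"g%.0f"%s["finger_force"],flush=True)
def pick(k,c,th,z=.004,zs=0.12):
    g=np.array(c)+R2(th)@[0,-YS[k]];q=quat(th)
    bot.move_pose([*g,zs],q);bot.gripper_to(.042,40)
    bot.move_linear([*g,.03],q,.2)
    if bot.move_linear([*g,z],q,.05,until_force=12): say("touched")
    bot.gripper_to(0.0,50);say("grip "+k)
    bot.move_linear([*g,zs],q,.2);say("lifted")
def place(k,c,th,z,zs=.12):
    g=np.array(c)+R2(th)@[0,-YS[k]];q=quat(th)
    bot.move_linear([*g,zs],q,.25)
    bot.move_linear([*g,z+.008],q,.15)
    print("contact",bot.move_linear([*g,z-.002],q,.02,until_force=5));say("down")
    bot.gripper_to(.036);bot.move_linear([*g,zs],q,.2);say("free")
E
python3 - <<'E'
from act import *
P=poses(pickle.load(open("top0.pkl","rb")))
for k in P: print(k,P[k][0].round(4),np.degrees(P[k][1]).round(1),[bot.inverse_kinematics([*x,.02],quat(a)).round(2) for x,a in (P[k],(BAY[k],A))])
pick("76",*P["76"])
c=eyes.capture("scene");cv2.imwrite("pics/lift76.png",c["frame"])
E
```

```text
116 [0.4283 0.2667] 5.2 [array([ 0.44,  0.13,  1.76, -0.  ,  1.25, -1.22]), array([-0.07,  0.43,  1.38, -0.  ,  1.33, -1.58])]
96 [0.4468 0.1382] 10.6 [array([ 0.18,  0.05,  1.85, -0.  ,  1.24, -1.58]), array([-0.22,  0.43,  1.38, -0.  ,  1.33, -1.73])]
136 [ 0.4554 -0.0021] -0.1 [array([-0.13,  0.03,  1.87, -0.  ,  1.24, -1.7 ]), array([ 0.07,  0.46,  1.34, -0.  ,  1.34, -1.44])]
76 [ 0.4393 -0.1328] -3.3 [array([-0.42,  0.03,  1.87, -0.  ,  1.24, -1.93]), array([-0.36,  0.46,  1.34, -0.  ,  1.34, -1.87])]
grip 76 t4.6 [ 0.4387 -0.1509  0.0046] w0.0125 F [0.1 0.1 2.2] g52
lifted t5.4 [ 0.4373 -0.1503  0.1185] w0.0127 F [-0.3  0.6 -2.6] g52
```

View pics/lift76.png

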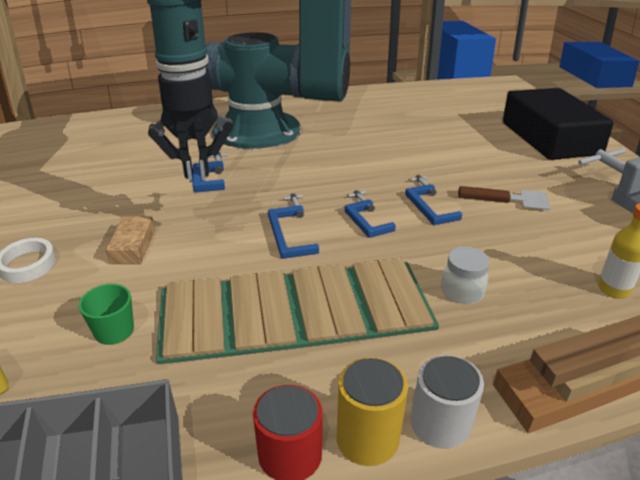

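The small clamp is held level in the fingers at about (207,178). I'll place it in the cup-side bay, then look.

```bash
python3 - <<'E'
from act import *
place("76",BAY["76"],A,.0225)
P=poses(pickle.load(open("top0.pkl","rb")))
pick("136",*P["136"])
T=eyes.capture("top");S=eyes.capture("scene");pickle.dump((T,S),open("c1.pkl","wb"))
cv2.imwrite("pics/p76.png",np.hstack([cv2.resize(T["frame"][130:280,340:500],(400,375)),cv2.resize(S["frame"][220:370,100:260],(400,375))]))
for f in frames(T,.034): print(np.round(f,1))
E
```

```text
contact True
down t7.6 [ 0.6395 -0.199   0.0227] w0.0128 F [ 0.3 -0.2  3.7] g52
free t8.6 [ 0.6385 -0.1986  0.1189] w0.0355 F [-0.5  0.4 -0.5] g0
grip 136 t11.5 [ 0.4557 -0.0278  0.0046] w0.0125 F [-0.9 -1.1  2.5] g52
lifted t12.2 [ 0.454  -0.0274  0.1181] w0.0125 F [ 0.4 -0.2 -4.6] g52Traceback (most recent call last):
  File "<stdin>", line 7, in <module>
  File "vis.py", line 35, in frames
    k=np.abs(p[:,2]-z)<.007; q=plane(c,px[k],z)
                               ~~~~~^^^^^^^^^^^
  File "vis.py", line 9, in plane
    o,d=ray(c,px);return o+d*((z-o[2])/d[:,2])[:,None]
        ~~~^^^^^^
  File "vis.py", line 3, in ray
    u=cv2.undistortPoints(np.float64(px).reshape(-1,1,2),c["mtx"],c["D"]).reshape(-1,2)
      ~~~~~~~~~~~~~~~~~~~^^^^^^^^^^^^^^^^^^^^^^^^^^^^^^^^^^^^^^^^^^^^^^^^
cv2.error: OpenCV(4.12.0) /io/opencv/modules/calib3d/src/undistort.dispatch.cpp:347: error: (-215:Assertion failed) CV_IS_MAT(_src) && CV_IS_MAT(_dst) && (_src->rows == 1 || _src->cols == 1) && (_dst->rows == 1 || _dst->cols == 1) && _src->cols + _src->rows - 1 == _dst->rows + _dst->cols - 1 && (CV_MAT_TYPE(_src->type) == CV_32FC2 || CV_MAT_TYPE(_src->type) == CV_64FC2) && (CV_MAT_TYPE(_dst->type) == CV_32FC2 || CV_MAT_TYPE(_dst->type) == CV_64FC2) in function 'cvUndistortPointsInternal'
```

View pics/p76.png

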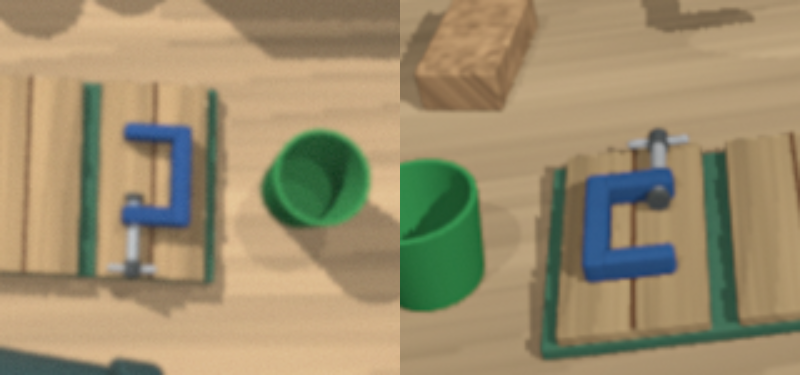

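The 76 clamp lies flat on the cup-side bay, its frame centred on the dark line (left panel: corners (190,126), (188,225), (125,131), (123,218)), and the cup hasn't moved. I'll check that by numbers and carry on with the 136.

```bash
python3 - <<'E'
from act import *
T,S=pickle.load(open("c1.pkl","rb"))
q=plane(T,np.array([(190.5,126),(188.5,225.5),(124.5,130),(122.5,217)])/2.5+(340,130)-.3,.034)[:,:2]
print("76 len",np.linalg.norm(q[0]-q[1]),"centre err in bay axes",R2(-A)@((q[0]+q[1])/2+R2(A)@[0,.025]-BAY["76"]),"ang",np.degrees(np.arctan2(*(q[0]-q[1])[::-1])))
P=poses(pickle.load(open("top0.pkl","rb")))
place("136",BAY["136"],A,.0225)
for k in("116","96"):
    pick(k,*P[k]);place(k,BAY[k],A,.0225)
bot.move_linear([.35,-.1,.2],None,.25)
T=eyes.capture("top");S=eyes.capture("scene");pickle.dump((T,S),open("c2.pkl","wb"))
cv2.imwrite("pics/end_top.png",cv2.resize(T["frame"][130:310,170:500],None,fx=2.4,fy=2.4,interpolation=2))
cv2.imwrite("pics/end_sc.png",cv2.resize(S["frame"][190:390,150:470],None,fx=2.5,fy=2.5,interpolation=2));say("end")
E
```

```text
76 len 0.0748047604671019 centre err in bay axes [0.00018656 0.00088499] ang -3.4562645091428834
contact True
down t14.6 [0.6554 0.0788 0.0226] w0.0126 F [ 0.3 -0.4  6.7] g53
free t15.6 [0.6543 0.0787 0.1189] w0.0355 F [-0.2 -0.1 -0.1] g0
grip 116 t18.5 [0.4308 0.2441 0.0046] w0.0124 F [-0.7  1.2  2.8] g52
lifted t19.2 [0.4292 0.2432 0.1182] w0.0124 F [ 0.  -0.2 -3.2] g52
contact True
down t21.9 [ 0.6502 -0.0138  0.0227] w0.0122 F [-0.4 -0.4  4.5] g53
free t22.9 [ 0.6491 -0.0137  0.1189] w0.0360 F [-0.5 -0.3 -0.5] g0
grip 96 t25.8 [0.451  0.1182 0.0045] w0.0125 F [-0.4  1.2  2.7] g52
lifted t26.5 [0.4495 0.1178 0.1184] w0.0126 F [-0.5 -1.1 -2.5] g52
contact True
down t29.0 [ 0.645  -0.1063  0.0226] w0.0122 F [ 0.2 -0.   5.5] g53
free t30.0 [ 0.6439 -0.106   0.1189] w0.0358 F [-0.4 -0.1 -0.3] g0
end t31.5 [ 0.3504 -0.0999  0.1993] w0.0363 F [-0.1  0.3  0.1] g0
```

View pics/end_top.png

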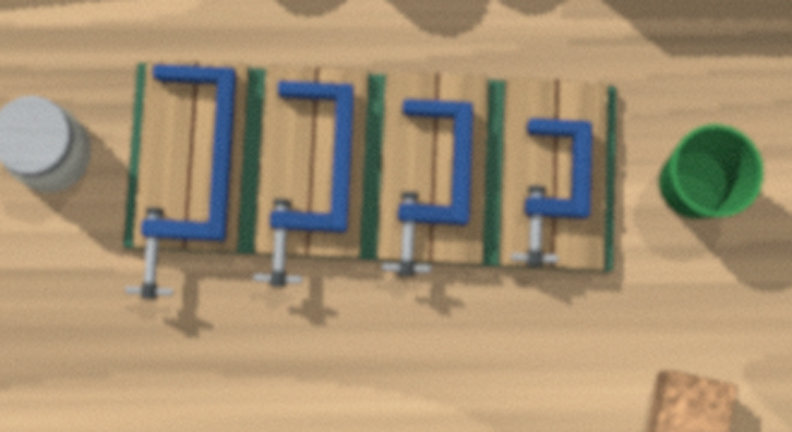

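View pics/end_sc.png

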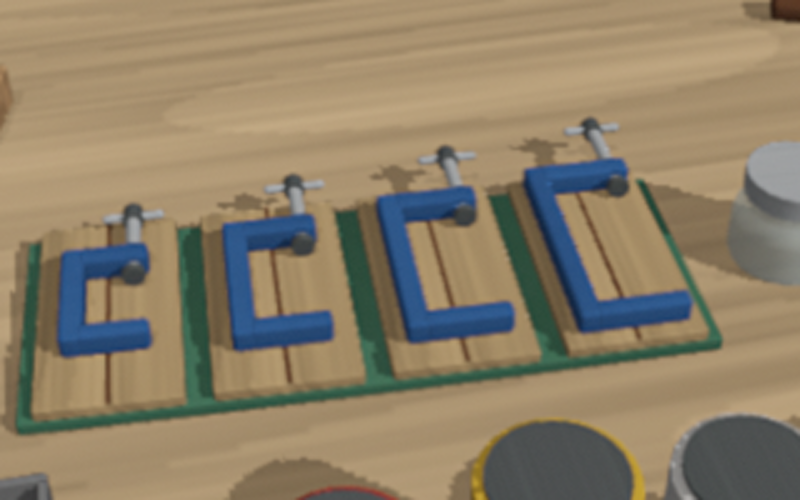

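All four clamps lie flat and in order. In the top crop the spine corners are (236,69)/(225,239), (354,84)/(347,230), (473,102)/(468,222) and (592,121)/(590,216), and the cup and jar are where they were. I'll do a quick centring check.

```bash
python3 - <<'E'
from act import *
T,S=pickle.load(open("c2.pkl","rb"))
for k,v in {"136":[(236,68),(225,240)],"116":[(354.5,83.5),(347.5,231.5)],"96":[(473.5,101.5),(468.5,223)],"76":[(592,120.5),(590,217)]}.items():
    q=plane(T,np.array(v)/2.4+(170,130)-.3,.034)[:,:2]
    print(k,"len %.4f"%np.linalg.norm(q[0]-q[1]),"err",(R2(-A)@((q[0]+q[1])/2+R2(A)@[0,SZ[k][1]/2000]-BAY[k])).round(4),"ang %.1f"%np.degrees(np.arctan2(*(q[0]-q[1])[::-1])))
E
```

```text
136 len 0.1347 err [-0.001 -0.001] ang -3.4
116 len 0.1157 err [ 0.0002 -0.0007] ang -3.3
96 len 0.0950 err [ 0.0007 -0.0002] ang -3.8
76 len 0.0756 err [0.0002 0.    ] ang -3.5
```

Every clamp is within about 1.5 mm and 0.5° of its bay, so I'm handing in.

```bash
python3 -c "
from cell import bot
print(bot.job_done())"
```

```text
the job is handed in; nothing more can be done
None
```

The four clamps lie flat on the board in size order, smallest by the cup and largest by the jar, each within about 1.5 mm and 0.5° of its bay in the last top-camera check; the cup and jar were not disturbed, and the job was handed in at about 32 s.

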